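# Stand the tall setting standard on the setting block

### The job

Take the taller of the two steel setting standards out of its wooden rack and stand it upright on the middle of the round steel face of the setting block. It is top-heavy on a narrow foot: set it down before you let go, do not let it topple, and leave it standing still by itself. Leave the short standard in its rack, and the oil bottle and the tub where they are.

Things in the scene. Friction and masses are not known exactly. Their poses are not given: they have to be found in the camera images.
- tall_standard_mid (a point): Tall setting standard: turned steel, 120 mm high, about 0.3 kg, upright in either rack socket. Foot 24 mm across, 9 mm high; stem 14 mm across; on top a heavy round head 32 mm across, 30 mm high (90 to 120 mm above the underside), with two dark rings: grasp the head across any diameter. Point on its axis, 60 mm above the underside, 45 mm below the middle of the head; z up.
- short_standard_mid (a point): The short setting standard: the same shape, foot and head, but 85 mm high, in the other socket; it stays there. This point is on its axis 42.5 mm above the underside; z up.
- rack: Fixed block of light wood, 150 x 60 x 25 mm, with two round sockets 29 mm wide and 15 mm deep (socket floors 10 mm above the bench), 85 mm apart along its long axis, x. Origin at the centre of its underside, z up. Lift a standard straight up by more than 15 mm to clear its socket.
- setting_face (a point): Centre of the top of the setting block's round steel face, 56 mm across and flat, 20 mm above the bench. The face is raised 10 mm above a fixed round grey foot 66 mm across and 10 mm high. z up.
- oil_bottle_mid (a point): Small white oil bottle with a thin red spout, 36 mm across and 120 mm high, standing loose on the bench: a bystander. Point on its axis, 60 mm up.
- clip_tub_mid (a point): Open round red tub, 78 mm across and 42 mm high, loose on the bench: a bystander. Point on its axis, 21 mm up.
There are look-alikes about, which are no part of the job. What is shaped like the part that bears tall_standard_mid but green or purple is not meant.

How it is judged:
On the way, in this order (a step that is already met when the one before it is completed fails the run):
1. the tall standard is lifted clear of the rack (underside higher than 28 mm above the bench) (height (world z) of tall_standard_mid above 0.088 m), for 0.1 s.
2. the tall standard is set down on the round face (within 15 mm of its middle, underside within 4 mm of the face, within 10 degrees of upright) while the fingers still hold it (horizontal distance between tall_standard_mid and setting_face below 0.015 m and z of tall_standard_mid in the frame of setting_face below 0.064 m and angle between tall_standard_mid's own z axis and vertical below 0.175 rad and contact force between the fingers and tall_standard above 0.3 N), for 0.1 s.
At the end, for the whole second after the job is handed in: The tall standard stands by itself, still and upright (within 3.4 degrees), on the round steel face, its axis within 15 mm of the middle of the face; the short standard is in its socket as before (moved less than 12 mm), and the oil bottle and the tub have moved less than 30 mm (horizontal distance between tall_standard_mid and setting_face below 0.015 m and z of tall_standard_mid in the frame of setting_face between 0.056 and 0.064 m and angle between tall_standard_mid's own z axis and vertical below 0.06 rad and linear speed of tall_standard below 0.02 m/s and angular speed of tall_standard below 0.2 rad/s and distance of short_standard_mid from where it was at the start of the episode below 0.012 m and distance of each of oil_bottle_mid, clip_tub_mid from where it was at the start of the episode below 0.03 m); the robot touches nothing.
It fails at once if the tall standard topples (leans more than 20 degrees) (angle between tall_standard_mid's own z axis and vertical above 0.35 rad).
It fails at once if the short standard is lifted or knocked out of its socket (moved more than 20 mm) (distance of short_standard_mid from where it was at the start of the episode above 0.02 m).
It fails at once if the oil bottle is knocked over or pushed away (moved more than 40 mm) (distance of oil_bottle_mid from where it was at the start of the episode above 0.04 m).
It fails at once if the tub is pushed away (moved more than 40 mm) (distance of clip_tub_mid from where it was at the start of the episode above 0.04 m).
It also fails if it takes over 46 s, if anything falls off the work surface, if the arm or the gripper's body presses on something with over 40 N, if the wrist force passes 120 N, or if a joint passes its speed limit or range.

### The arm

A 6-joint arm with a two-finger parallel gripper is mounted at the origin on the work surface; the furniture and walls round the work are solid. World frame = base frame: x ahead of the robot, y to its left, z up, the work surface at z = 0. Lengths are in m, angles in rad, forces in N, time in s.
With the tool pointing down it reaches from about 0.3 to 0.85 m from the base axis. Payload 5.4 kg.
Tool frame: the origin (TCP) lies at the very end of the fingers, on their centre line; the grasp point (between the pads) lies 19 mm behind it; z points along the fingers, y is the line along which they close (so a half turn about z gives the same grasp; the last joint's range is limited). The gripper opens to 85 mm and grips with 20 to 120 N. Pads are 22 mm wide; open, the fingers measure 114 mm over their backs; the gripper's body (76 mm by 85 mm) begins 54 mm behind the grasp point. The pads swing forward as they close: fully open they stand 13 mm farther back than shut.
Start: joints at [0.981, 0.158, 1.597, -0, 1.386, -0.21], TCP at [0.213, 0.534, 0.231] pointing down, gripper open.
Joint ranges: [-2.91, 2.91], [-0.94, 2.29], [0.18, 2.7], [-1.29, 4.43], [0.17, 2.64], [-3, 3]. Speed limits (rad/s): [2.57, 2.57, 3.14, 3.14, 3.14, 3.14].

### API

Orientations are given as a unit quaternion [w, x, y, z].
In Python, from workcell import manip gives the robot as it stands.
- The arm moves only by the shell command python3 -m jog 'ROWS' [OPENING] [FORCE]. ROWS is JSON, a list of rows, each a list of 6 numbers: the shift along the tool's x, y, z in m, then the turn, a rotation vector about the tool's x, y, z in degrees. A call has exactly 10 rows; each row shifts and turns the commanded pose from where the row before left it, along the tool's axes as they then stand; what a row does not reach is not made up. A row lasts 1/10 s, in which the tool goes at most 50 mm and 8.59 degrees, less where a joint would pass 70% of its speed; a pose out of reach is approached as far as the arm can. A call with a gripper value outside its range is refused whole. OPENING is the gripper command: -1 is shut, 1 is fully open, values between are in proportion, set as the call begins (- or left out, the last holds). The fingers move at their own pace and stop on an object; FORCE is the grip in N (left out, the last holds). Time passes only in rows, so rows that do not move let the fingers close, or fill a call up. It gives the time, the measured TCP pose, the force, the opening and the grip force at its end, in the units of the state.
- manip.read_state(): the state, without advancing time (a new reading comes with each control period).
- manip.read_camera(name): name is "scene" or "top" or "wrist"; returns a dict with "image" (480x640x3 uint8, blue, green, red), "range_z" (480x640 float32, m along the optical axis (not along the pixel's ray), 0 where there is no reading), "K" (3x3 intrinsics, pixels), "eye" and "attitude" of the camera in the world. Camera axes: x right, y up, looking along -z (the intrinsics and any distortion apply to the point x, -y, -z); pixel columns grow to the right and rows downward; lengths in m; the calibration is good to about 2 mm. A picture is of the moment at which its call begins.
- manip.hand_in(): hands the job in; it is judged then, once.
The state is a dict: "time": time; "joint_pos": joint angles; "qvel": joint speeds; "tau": joint torques, N m; "tool_pos": TCP position; "ee_rot": TCP orientation; "force": force on the tool from outside, world axes, zero at the start; "moment": the same for the moment, N m; "width": opening from 0.0 (shut) to 1.0 (fully open); "finger_force": force on a finger pad.
Only numpy, scipy, OpenCV 4.12 (cv2) and the standard library are available. Lean on these libraries where they do the work, as an engineer would, in place of code of your own. Each camera call takes 0.05 s, during which the arm holds its last target. There are 200 camera calls.

## Working session

There is one attempt and no reset: what is moved stays moved. The work goes in short steps, Python scripts to look and compute and a shell command to move; the robot and the scene stay as the last step left them, time stands still between calls to the robot, and variables do not carry over. Pictures are saved under pics/ and viewed, at most 10 in all, crops included, and the job is handed in when it is done.

```bash
mkdir -p pics; cat > h.py <<'E'
import numpy as np, cv2
from scipy.spatial.transform import Rotation as R
from workcell import manip
def rot(c):
    a=np.array(c["attitude"],float)
    return a if a.shape==(3,3) else R.from_quat(a,scalar_first=True).as_matrix()
def pts(c):
    K=np.array(c["K"]);z=c["range_z"];v,u=np.mgrid[:480,:640]
    p=np.stack([(u-K[0,2])/K[0,0]*z,-(v-K[1,2])/K[1,1]*z,-z],-1)
    return p@rot(c).T+np.array(c["eye"])
def ray(c,u,v,h):
    K=np.array(c["K"]);d=rot(c)@np.array([(u-K[0,2])/K[0,0],-(v-K[1,2])/K[1,1],-1]);e=np.array(c["eye"])
    return e+d*(h-e[2])/d[2]
E
python3 - <<'E'
from h import *
for n in("scene","top"):
    c=manip.read_camera(n);cv2.imwrite(f"pics/{n}0.png",c["image"]);np.savez(f"{n}.npz",**c);print(n,[k for k in c],c["eye"],c["attitude"],c["K"])
s=manip.read_state();print(s)
E
```

```text
scene ['image', 'range_z', 'K', 'eye', 'attitude'] [-5.44426377e-04 -3.26483486e-01  6.12481066e-01] [ 0.80838179  0.39519313 -0.18358515 -0.39577489] [[530.36555165   0.         326.73344105]
 [  0.         530.36555165 240.45345029]
 [  0.           0.           1.        ]]
top ['image', 'range_z', 'K', 'eye', 'attitude'] [0.31099489 0.07101958 1.04827223] [ 0.70857221  0.06489239 -0.06909926 -0.69924223] [[577.8370219    0.         322.78409037]
 [  0.         577.8370219  238.26025308]
 [  0.           0.           1.        ]]
{'time': 0.1, 'joint_pos': array([ 9.80869111e-01,  1.58995114e-01,  1.59812046e+00,  3.08418395e-05,
        1.38622362e+00, -2.10101798e-01]), 'qvel': array([ 0.00055044, -0.00343975, -0.00266941,  0.00094458, -0.0009093 ,
       -0.00091056]), 'tau': array([-5.38601289e-04, -3.96991396e+01, -3.32336712e+01, -2.23049510e-04,
        4.19564501e-03, -3.80705302e-06]), 'tool_pos': array([0.21288405, 0.53354594, 0.23040318]), 'ee_rot': array([-3.54039304e-04,  1.88775894e-01,  9.82019806e-01, -7.98428261e-04]), 'force': array([-0.81304209,  0.72127464,  0.7400521 ]), 'moment': array([ 0.04795515, -0.04091508, -0.02034211]), 'finger_force': 0.0, 'width': 1.0004916457832238}
```

View pics/top0.png

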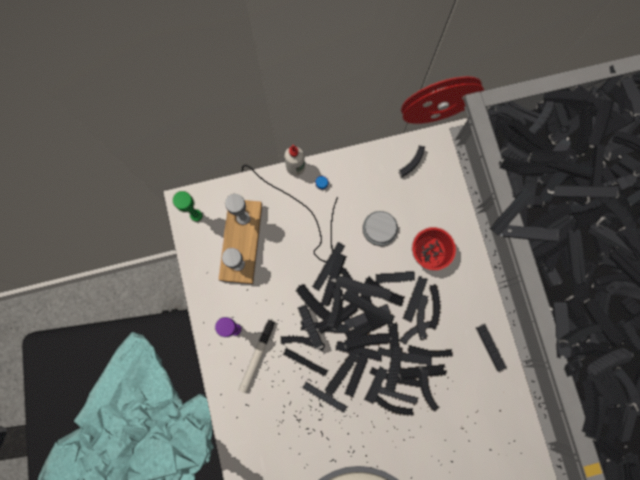

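View pics/scene0.png

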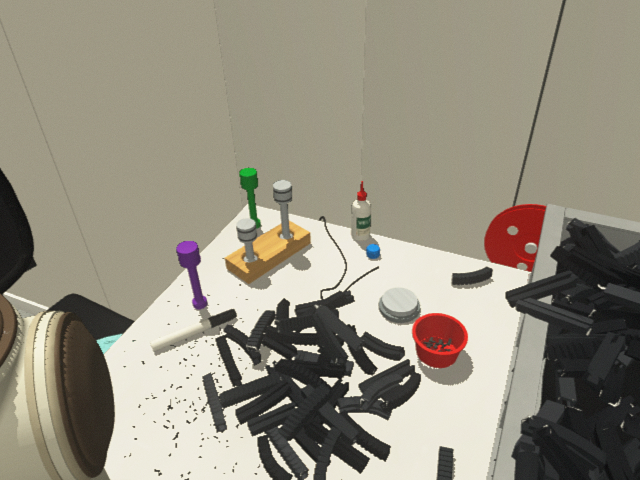

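The top view shows the tall standard's head at about (235,204), the short one's at (232,258) and the steel face at (380,227). The bottle is at (294,158) and the tub at (434,249). The scene view confirms that the far standard is the tall one. Next I'll measure these positions.

```bash
python3 - <<'E'
from h import *
c=dict(np.load("top.npz"));P=pts(c)
def cl(name,u,v,r,lo,hi):
    m=np.zeros((480,640),np.uint8);cv2.circle(m,(u,v),r,1,-1)
    k=(m>0)&(c["range_z"]>0)&(P[...,2]>lo)&(P[...,2]<hi)
    q=P[k];(cx,cy),rad=cv2.minEnclosingCircle(q[:,:2].astype(np.float32)) if len(q) else ((0,0),0)
    print(name,len(q),q.mean(0).round(4) if len(q) else'',"mec",round(cx,4),round(cy,4),round(rad,4), 'zmed',np.median(q[:,2]) if len(q) else'')
for v,u in((204,235),(258,232),(227,380),(158,294),(249,434),(202,183),(327,228)): print(u,v,P[v,u].round(4),c["image"][v,u])
cl("tall",235,204,16,.115,.15)
cl("short",232,258,16,.08,.115)
cl("face",380,227,24,.014,.03)
cl("bottle",294,158,20,.05,.13)
cl("green",183,202,14,.08,.13)
cl("tub",434,249,26,.03,.06)
cl("rack",240,240,48,.018,.032)
k=(P[...,2]>.018)&(P[...,2]<.032);k[:190]=0;k[290:]=0;k[:,:210]=0;k[:,275:]=0
print(cv2.minAreaRect(P[k][:,:2].astype(np.float32)))
print(R.from_quat(manip.read_state()['ee_rot'],scalar_first=True).as_matrix().round(3))
E
```

```text
235 204 [0.5429 0.2112 0.1282] [165 169 171]
232 258 [0.4581 0.217  0.0975] [165 169 171]
380 227 [ 0.5314 -0.038   0.0174] [156 159 162]
294 158 [0.6404 0.1188 0.0775] [105 112 118]
434 249 [ 0.4952 -0.1393 -0.0005] [ 38  39 145]
183 202 [0.5478 0.2991 0.1173] [ 78 149  60]
228 327 [0.3438 0.2149 0.1219] [147  65 123]
tall 323 [0.5435 0.2118 0.1291] mec 0.5449 0.2119 0.0164 zmed 0.12974798454034275
short 311 [0.4593 0.2187 0.094 ] mec 0.4602 0.2194 0.0164 zmed 0.09464351156526873
face 733 [ 0.531  -0.0379  0.0201] mec 0.532 -0.0365 0.0311 zmed 0.020172544947280935
bottle 364 [0.6421 0.1195 0.0775] mec 0.647 0.12 0.0183 zmed 0.07438958771517046
green 376 [0.5491 0.2996 0.1158] mec 0.5519 0.301 0.017 zmed 0.11923990116103328
tub 519 [ 0.4923 -0.1339  0.0403] mec 0.489 -0.1298 0.0394 zmed 0.04126597966438528
rack 2038 [0.4974 0.213  0.0248] mec 0.5025 0.2166 0.08 zmed 0.024825441122941494
((0.502772331237793, 0.21635359525680542), (0.06101087108254433, 0.15077325701713562), 85.24893951416016)
[[-0.929  0.371 -0.001]
 [ 0.371  0.929 -0.001]
 [ 0.    -0.002 -1.   ]]
```

```bash
python3 -m jog '[[-0.0427,-0.0176,0,0,0,0],[-0.0427,-0.0176,0,0,0,0],[-0.0427,-0.0176,0,0,0,0],[-0.0427,-0.0176,0,0,0,0],[-0.0427,-0.0176,0,0,0,0],[-0.0427,-0.0176,0,0,0,0],[-0.0427,-0.0176,0,0,0,0],[-0.0427,-0.0176,0,0,0,0],[-0.0427,-0.0176,0,0,0,0],[-0.0427,-0.0176,0,0,0,0]]' 1 40
python3 -m jog '[[0,0,0,0,0,5],[0,0,0,0,0,5],[0,0,0,0,0,5],[0,0,0,0,0,5],[0,0,0,0,0,3],[0,0,0,0,0,0],[0,0,0,0,0,0],[0,0,0,0,0,0],[0,0,0,0,0,0],[0,0,0,0,0,0]]'
python3 - <<'E'
from h import *
c=manip.read_camera("wrist");cv2.imwrite("pics/w1.png",c["image"]);np.savez("w1.npz",**c)
P=pts(c);s=manip.read_state()
print(c["eye"],s["tool_pos"],R.from_quat(s['ee_rot'],scalar_first=True).as_matrix().round(4))
d=np.hypot(P[...,0]-.5437,P[...,1]-.212)
k=(d<.03)&(P[...,2]>.12)&(P[...,2]<.14)
q=P[k];print(len(q),q.mean(0),cv2.minEnclosingCircle(q[:,:2].astype(np.float32)))
E
```

```text
time: 1.1
tool_pos: [0.5453, 0.2106, 0.2308]
ee_rot: [-0.0, 0.189, 0.982, -0.0]
force: [0.6, 0.4, -0.4]
width: 1.003
finger_force: 0.0
time: 2.1
tool_pos: [0.5445, 0.2123, 0.2313]
ee_rot: [-0.0, 0.381, 0.925, -0.0]
force: [-0.7, 0.9, 1.1]
width: 0.999
finger_force: 0.0
[0.49869594 0.25932206 0.37327715] [0.54449578 0.21226025 0.23129497] [[-0.7102  0.704  -0.    ]
 [ 0.704   0.7102  0.    ]
 [ 0.     -0.     -1.    ]]
1559 [0.54626944 0.21464117 0.12898323] ((0.547182023525238, 0.21388979256153107), 0.016373997554183006)
```

View pics/w1.png

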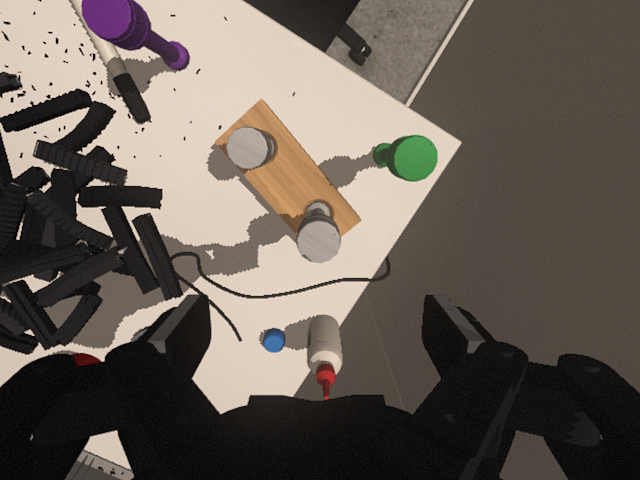

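The wrist view shows the tall head at (319,238), between and ahead of the fingertips, with the way down clear. It agrees with the top view to about 3 mm, and that difference lies along the closing line.

```bash
python3 -m jog '[[0,0.0014,0.014,0,0,0],[0,0,0.014,0,0,0],[0,0,0.014,0,0,0],[0,0,0.014,0,0,0],[0,0,0.014,0,0,0],[0,0,0.014,0,0,0],[0,0,0.014,0,0,0],[0,0,0.014,0,0,0],[0,0,0.014,0,0,0],[0,0,0.01,0,0,0]]' 1 40
python3 -m jog '[[0,0,0,0,0,0],[0,0,0,0,0,0],[0,0,0,0,0,0],[0,0,0,0,0,0],[0,0,0,0,0,0],[0,0,0,0,0,0],[0,0,0,0,0,0],[0,0,0,0,0,0],[0,0,0,0,0,0],[0,0,0,0,0,0]]' -1 40
```

```text
time: 3.15
tool_pos: [0.545, 0.2131, 0.0937]
ee_rot: [-0.001, 0.381, 0.925, -0.0]
force: [-0.1, -1.1, -0.1]
width: 0.999
finger_force: 0.0
time: 4.15
tool_pos: [0.5462, 0.2133, 0.0964]
ee_rot: [0.001, 0.381, 0.925, 0.0]
force: [-1.2, -1.4, 5.7]
width: 0.365
finger_force: 39.8
```

```bash
python3 -m jog '[[0,0,-0.003,0,0,0],[0,0,-0.006,0,0,0],[0,0,-0.009,0,0,0],[0,0,-0.01,0,0,0],[0,0,-0.01,0,0,0],[0,0,-0.01,0,0,0],[0,0,-0.01,0,0,0],[0,0,-0.006,0,0,0],[0,0,-0.003,0,0,0],[0,0,0,0,0,0]]'
python3 - <<'E'
from h import *
s=manip.read_state();print(s["tool_pos"],R.from_quat(s['ee_rot'],scalar_first=True).as_matrix().round(4),s["force"])
for n in("scene","top"):
    c=manip.read_camera(n);cv2.imwrite(f"pics/{n}2.png",cv2.resize(c["image"][120:360,140:460],None,fx=2,fy=2));np.savez(f"{n}2.npz",**c)
E
```

```text
time: 5.15
tool_pos: [0.5457, 0.2133, 0.1627]
ee_rot: [0.0, 0.381, 0.925, 0.0]
force: [-0.5, 0.9, -3.4]
width: 0.358
finger_force: 39.9
[0.5456966  0.213277   0.16274576] [[-7.100e-01  7.042e-01  7.000e-04]
 [ 7.042e-01  7.100e-01  1.000e-04]
 [-4.000e-04  6.000e-04 -1.000e+00]] [-0.5287908   0.88132899 -3.42176815]
```

View pics/scene2.png

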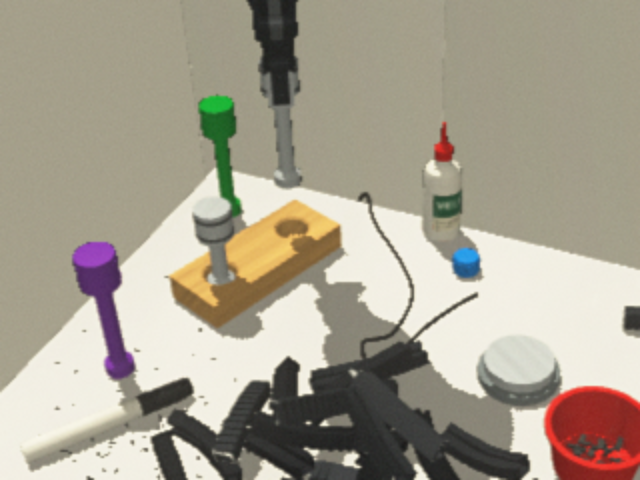

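The standard is clear of its rack and hangs nearly upright, with its foot at about crop (287,178) and its stem above that. Next I'll measure its tilt and foot position from depth, and refine the face position.

```bash
cat > tilt.py <<'E'
from h import *
def tilt(c,x,y,zb):
    P=pts(c);d=np.hypot(P[...,0]-x,P[...,1]-y)
    st=P[(d<.025)&(P[...,2]>zb+.013)&(P[...,2]<zb+.075)&(c["range_z"]>0)]
    ft=P[(d<.03)&(P[...,2]>zb-.012)&(P[...,2]<zb+.03)&(c["range_z"]>0)]
    sl=[np.polyfit(st[:,2],st[:,i],1)[0] for i in(0,1)] if len(st)>20 else None
    print("stem",len(st),"mean",st.mean(0).round(4),"slope deg xy",np.degrees(sl).round(2),"foot",len(ft),ft.mean(0).round(4),"zmin",np.percentile(ft[:,2],[1,5]).round(4))
E
python3 - <<'E'
from tilt import *
tilt(dict(np.load("scene2.npz")),.5457,.2133,.076)
c=dict(np.load("scene2.npz"))
P=pts(c)
# face from scene & from top
for n in("scene2","top2"):
    c=dict(np.load(n+".npz"));P=pts(c);d=np.hypot(P[...,0]-.5315,P[...,1]+.037)
    q=P[(d<.045)&(abs(P[...,2]-.02)<.003)][:,:2];print(n,len(q),np.median(q,0),(np.percentile(q,1,0)+np.percentile(q,99,0))/2,np.ptp(np.percentile(q,[1,99],0),0),P[(d<.02)][:,2].mean())
    d=np.hypot(P[...,0]-.5457,P[...,1]-.2133);k=(d<.03)&(P[...,2]>.06)&(P[...,2]<.16);v,u=np.nonzero(k);print(len(u), u.min() if len(u) else'',v.max() if len(v) else'')
E
```

```text
stem 272 mean [0.5415 0.2082 0.1187] slope deg xy [0.14 0.03] foot 167 [0.5407 0.2072 0.0902] zmin [0.0789 0.0799]
scene2 648 [ 0.52872547 -0.04095092] [ 0.5310722  -0.03979546] [0.05242799 0.05294277] 0.021986397043952076
375 277 214
top2 632 [ 0.53086947 -0.03766891] [ 0.53111651 -0.03785635] [0.0521519  0.05138702] 0.02009662448589185
0
```

```bash
python3 -m jog '[[-0.0033,-0.0038,0,0,0,0],[-0.0067,-0.0075,0,0,0,0],[-0.0092,-0.0103,0,0,0,0],[-0.0092,-0.0103,0,0,0,0],[-0.0092,-0.0103,0,0,0,0],[-0.0092,-0.0103,0,0,0,0],[-0.0092,-0.0103,0,0,0,0],[-0.0092,-0.0103,0,0,0,0],[-0.0092,-0.0103,0,0,0,0],[-0.0092,-0.0103,0,0,0,0]]'
python3 -m jog '[[-0.0092,-0.0103,0,0,0,0],[-0.0092,-0.0103,0,0,0,0],[-0.0092,-0.0103,0,0,0,0],[-0.0092,-0.0103,0,0,0,0],[-0.0092,-0.0103,0,0,0,0],[-0.0092,-0.0103,0,0,0,0],[-0.0092,-0.0103,0,0,0,0],[-0.0092,-0.0103,0,0,0,0],[-0.0067,-0.0075,0,0,0,0],[-0.0033,-0.0038,0,0,0,0]]'
python3 -m jog '[[0,0,0.005,0,0,0],[0,0,0.005,0,0,0],[0,0,0.005,0,0,0],[0,0,0.005,0,0,0],[0,0,0.005,0,0,0],[0,0,0.005,0,0,0],[0,0,0.005,0,0,0],[0,0,0.003,0,0,0],[0,0,0,0,0,0],[0,0,0,0,0,0]]'
python3 - <<'E'
from tilt import *
s=manip.read_state();p=s["tool_pos"];print(p,R.from_quat(s['ee_rot'],scalar_first=True).as_matrix().round(4),s["force"])
c=manip.read_camera("scene");tilt(c,p[0],p[1],p[2]-.0865)
cv2.imwrite("pics/scene3.png",cv2.resize(c["image"][120:360,240:560],None,fx=2,fy=2))
E
```

```text
time: 6.25
tool_pos: [0.5388, 0.0866, 0.1623]
ee_rot: [0.0, 0.381, 0.925, -0.0]
force: [0.2, 0.5, -3.4]
width: 0.361
finger_force: 40.0
time: 7.25
tool_pos: [0.5322, -0.0387, 0.1623]
ee_rot: [0.0, 0.381, 0.924, -0.0]
force: [0.5, 1.1, -3.1]
width: 0.365
finger_force: 40.0
time: 8.25
tool_pos: [0.5323, -0.0376, 0.1244]
ee_rot: [0.0, 0.381, 0.925, -0.0]
force: [-0.7, 0.8, -3.0]
width: 0.363
finger_force: 40.0
[ 0.53233721 -0.03759738  0.12437623] [[-7.100e-01  7.042e-01  1.000e-04]
 [ 7.042e-01  7.100e-01 -1.000e-04]
 [-1.000e-04  0.000e+00 -1.000e+00]] [-0.68688748  0.79384049 -3.03725238]
stem 312 mean [ 0.5273 -0.0414  0.0796] slope deg xy [0.26 0.22] foot 204 [ 0.5263 -0.042   0.0521] zmin [0.04   0.0416]
```

View pics/scene3.png

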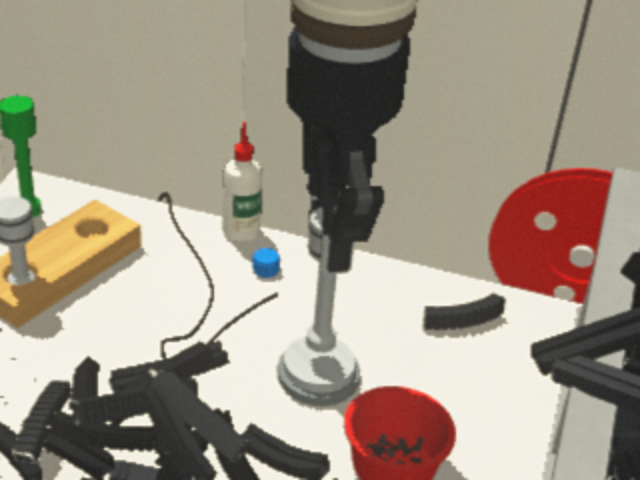

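The standard is upright with its foot at crop (321,340), over the face at (320,365), with about 18 mm left to go. I'll lower it gently and watch the force.

```bash
python3 -m jog '[[0,0,0.003,0,0,0],[0,0,0.003,0,0,0],[0,0,0.003,0,0,0],[0,0,0.002,0,0,0],[0,0,0.001,0,0,0],[0,0,0.001,0,0,0],[0,0,0.001,0,0,0],[0,0,0.001,0,0,0],[0,0,0,0,0,0],[0,0,0,0,0,0]]'
python3 -m jog '[[0,0,0.0004,0,0,0],[0,0,0.0004,0,0,0],[0,0,0.0003,0,0,0],[0,0,0.0003,0,0,0],[0,0,0.0003,0,0,0],[0,0,0.0003,0,0,0],[0,0,0,0,0,0],[0,0,0,0,0,0],[0,0,0,0,0,0],[0,0,0,0,0,0]]'
```

```text
time: 9.3
tool_pos: [0.5323, -0.0376, 0.1093]
ee_rot: [0.0, 0.381, 0.925, -0.0]
force: [-0.2, -0.1, -3.8]
width: 0.364
finger_force: 40.0
time: 10.3
tool_pos: [0.5323, -0.0376, 0.1074]
ee_rot: [0.0, 0.381, 0.925, 0.0]
force: [-0.1, -0.0, -3.3]
width: 0.363
finger_force: 40.0
```

```bash
python3 -m jog '[[0,0,0.0002,0,0,0],[0,0,0.0002,0,0,0],[0,0,0.0002,0,0,0],[0,0,0.0002,0,0,0],[0,0,0.0002,0,0,0],[0,0,0,0,0,0],[0,0,0,0,0,0],[0,0,0,0,0,0],[0,0,0,0,0,0],[0,0,0,0,0,0]]'
```

```text
time: 11.3
tool_pos: [0.5323, -0.0376, 0.1065]
ee_rot: [0.0, 0.381, 0.925, -0.0]
force: [-0.4, 0.4, -2.0]
width: 0.364
finger_force: 40.0
```

```bash
python3 -m jog '[[0,0,0.0002,0,0,0],[0,0,0.0002,0,0,0],[0,0,0.0001,0,0,0],[0,0,0,0,0,0],[0,0,0,0,0,0],[0,0,0,0,0,0],[0,0,0,0,0,0],[0,0,0,0,0,0],[0,0,0,0,0,0],[0,0,0,0,0,0]]'
```

```text
time: 12.3
tool_pos: [0.5326, -0.0378, 0.1064]
ee_rot: [0.0, 0.381, 0.925, -0.0]
force: [-2.4, -0.7, 5.5]
width: 0.361
finger_force: 40.9
```

Contact is firm: the force went from −3 to +5.5 N. I'll ease the grip, then open.

```bash
python3 -m jog '[[0,0,0,0,0,0],[0,0,0,0,0,0],[0,0,0,0,0,0],[0,0,0,0,0,0],[0,0,0,0,0,0],[0,0,0,0,0,0],[0,0,0,0,0,0],[0,0,0,0,0,0],[0,0,0,0,0,0],[0,0,0,0,0,0]]' - 20
python3 - <<'E'
from tilt import *
s=manip.read_state();p=s["tool_pos"];c=manip.read_camera("scene");tilt(c,p[0],p[1],.02);print(s["force"])
E
python3 -m jog '[[0,0,0,0,0,0],[0,0,0,0,0,0],[0,0,0,0,0,0],[0,0,0,0,0,0],[0,0,0,0,0,0],[0,0,0,0,0,0],[0,0,0,0,0,0],[0,0,0,0,0,0],[0,0,0,0,0,0],[0,0,0,0,0,0]]' -0.15 20
python3 -m jog '[[0,0,0,0,0,0],[0,0,0,0,0,0],[0,0,0,0,0,0],[0,0,0,0,0,0],[0,0,0,0,0,0],[0,0,0,0,0,0],[0,0,0,0,0,0],[0,0,0,0,0,0],[0,0,0,0,0,0],[0,0,0,0,0,0]]' 0.7
python3 - <<'E'
from tilt import *
s=manip.read_state();p=s["tool_pos"];c=manip.read_camera("scene");tilt(c,p[0],p[1],.02);print(s["force"])
cv2.imwrite("pics/scene4.png",cv2.resize(c["image"][120:360,240:560],None,fx=2,fy=2))
E
```

```text
time: 13.3
tool_pos: [0.5326, -0.0378, 0.1064]
ee_rot: [0.0, 0.381, 0.925, -0.0]
force: [-2.4, -0.8, 5.4]
width: 0.364
finger_force: 40.9
stem 305 mean [ 0.5273 -0.0414  0.0618] slope deg xy [-0.32 -0.08] foot 880 [ 0.5247 -0.0425  0.0232] zmin [0.0108 0.0118]
[-2.38512085 -0.80121404  5.39521937]
time: 14.35
tool_pos: [0.5323, -0.0375, 0.1058]
ee_rot: [0.0, 0.381, 0.925, 0.0]
force: [1.1, 0.8, -0.0]
width: 0.421
finger_force: 0.0
time: 15.35
tool_pos: [0.5322, -0.0376, 0.1058]
ee_rot: [-0.0, 0.381, 0.925, 0.0]
force: [0.2, -0.1, 0.6]
width: 0.85
finger_force: 0.0
stem 273 mean [ 0.5275 -0.0411  0.0602] slope deg xy [-1.14  1.51] foot 892 [ 0.5246 -0.0424  0.0232] zmin [0.0105 0.0121]
[ 0.17094966 -0.07963287  0.577971  ]
```

View pics/scene4.png

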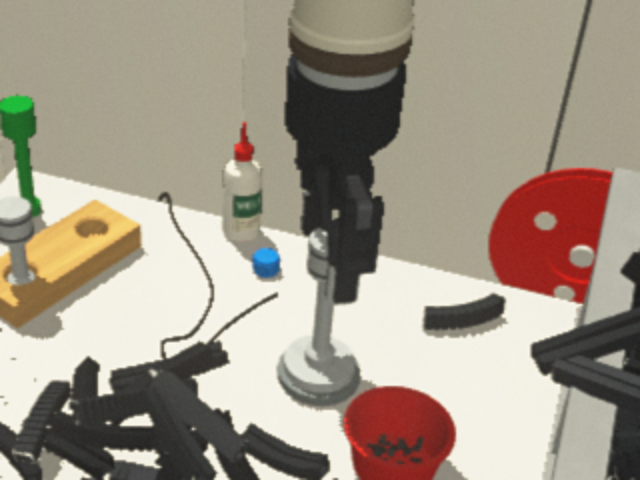

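It stands free on the face, with its foot at crop (322,360), and the fingers are open. Now I'll rise straight up.

```bash
python3 -m jog '[[0,0,-0.004,0,0,0],[0,0,-0.008,0,0,0],[0,0,-0.012,0,0,0],[0,0,-0.015,0,0,0],[0,0,-0.015,0,0,0],[0,0,-0.015,0,0,0],[0,0,-0.015,0,0,0],[0,0,-0.015,0,0,0],[0,0,-0.01,0,0,0],[0,0,-0.005,0,0,0]]' 1
python3 -m jog '[[0,0,0,0,0,0],[0,0,0,0,0,0],[0,0,0,0,0,0],[0,0,0,0,0,0],[0,0,0,0,0,0],[0,0,0,0,0,0],[0,0,0,0,0,0],[0,0,0,0,0,0],[0,0,0,0,0,0],[0,0,0,0,0,0]]'
python3 - <<'E'
from tilt import *
c=manip.read_camera("scene");tilt(c,.5323,-.0376,.02)
cv2.imwrite("pics/scene5.png",cv2.resize(c["image"][120:360,240:560],None,fx=2,fy=2))
E
```

```text
time: 16.4
tool_pos: [0.5328, -0.0377, 0.2213]
ee_rot: [0.001, 0.381, 0.925, 0.0]
force: [-0.2, 0.6, 0.8]
width: 0.997
finger_force: 0.0
time: 17.4
tool_pos: [0.5323, -0.0376, 0.2198]
ee_rot: [0.0, 0.381, 0.925, -0.0]
force: [-0.4, 0.8, -0.3]
width: 1.001
finger_force: 0.0
stem 301 mean [ 0.5274 -0.0414  0.0623] slope deg xy [ 0.15 -0.62] foot 895 [ 0.5244 -0.0424  0.023 ] zmin [0.0102 0.0118]
```

View pics/scene5.png

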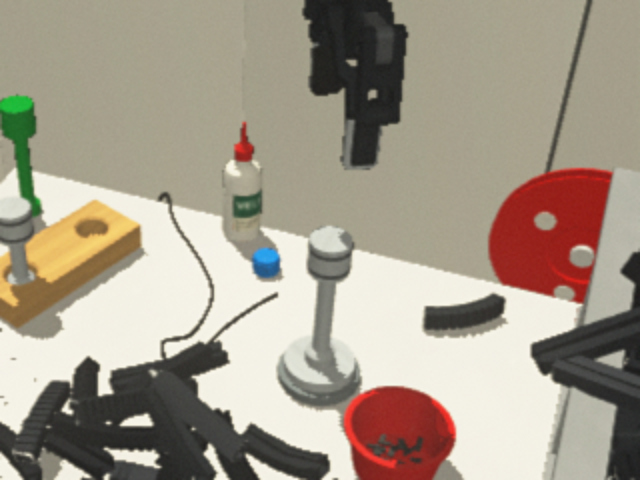

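The standard stands upright at the middle of the face (foot at crop (322,360)), the gripper is well clear, and the bystanders haven't moved.

```bash
python3 -c "from workcell import manip;print(manip.hand_in())"
```

```text
the job is handed in; nothing more can be done
None
```

The tall standard is standing upright by itself on the middle of the setting face, the short standard, oil bottle and tub look unmoved in the last picture, and the job is handed in; no verdict came back.

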